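Put the radio on charge at the duty desk

ROBOT

A 6-joint arm with a two-finger parallel gripper is mounted at the origin on the work surface. World frame = base frame: x ahead of the robot, y to its left, z up, the work surface at z = 0. Lengths are in m, angles in rad, forces in N, time in s.
With the tool pointing down it reaches from about 0.225 to 0.875 m from the base axis. Payload 3.4 kg.
Tool frame: the origin (TCP) lies at the very end of the fingers, on their centre line; the grasp point (between the pads) lies 19 mm behind it; z points along the fingers, y is the direction in which the jaws open and shut (so a half turn about z gives the same grasp; the last joint's range is limited). The gripper opens to 85 mm and grips with 20 to 120 N. Pads are 22 mm wide; open, the fingers measure 114 mm over their backs; the gripper's body (76 mm by 85 mm) begins 54 mm behind the grasp point. The pads swing forward as they close: fully open they stand 13 mm farther back than shut.
Start: joints at [-1.236, 0.276, 1.505, -0, 1.361, -0.121], TCP at [0.253, -0.516, 0.231] pointing down, gripper open.
Joint ranges: [-2.89, 2.89], [-0.75, 2.08], [0.22, 2.7], [-1.18, 4.32], [0.11, 2.71], [-2.7, 2.7]. Speed limits (rad/s): [2.57, 2.57, 3.14, 3.14, 3.14, 3.14].

INTERFACE

Orientations are given as a unit quaternion [w, x, y, z].
In Python, from rig import telemetry, optics, order gives the robot as it stands.
- The arm moves only by the shell command python3 -m creep 'ROWS' [FORCE]. ROWS is a JSON object of lists of equal length, an entry for each row: "slide": the shift along the world's x, y, z normalised to -1 to 1, where 1 is 0.15 m, a list of three; "twist": the turn, a rotation vector about the world's x, y, z normalised to -1 to 1, where 1 is 360 degrees, a list of three; "fingers": the gripper's target within -1 to 1 (fully open at 1, half-way at 0, shut at -1). A call has 1 to 20 rows; each row is the pose to reach, as a shift and turn from the pose commanded when the call began, turning the shorter way round; what a row does not reach only later rows make up. A row lasts 1/10 s, in which the tool goes at most 50 mm and 8.59 degrees, less where a joint would pass 70% of its speed; a pose out of reach is approached as far as the arm can. A call with a number of a shift or a turn outside -1 to 1 is refused whole. A call with a gripper value outside its range is refused whole. The fingers move at their own pace and stop on an object; FORCE is the grip in N (left out, the last holds). Time passes only in rows, so rows that repeat a pose let the fingers close. It gives the time, the measured TCP pose, the force and the opening at its end, in the units of the state.
- telemetry.get_state(): the state, without advancing time (a new reading comes with each control period).
- optics.get_image(name): name is "scene" or "top"; returns a dict with "img" (420x560x3 uint8, blue, green, red), "depth" (420x560 float32, m along the optical axis (not along the pixel's ray), 0 where there is no reading), "fovy" (degrees; the focal length in pixels is half the picture's height over the tangent of half this angle, whatever the lens; pixels are square), "cx", "cy" (the principal point, pixels), "world_from_camera" (4x4, takes a point from camera to world coordinates). Camera axes: x right, y down, z forward; pixel columns grow to the right and rows downward; lengths in m; the calibration is good to about 2 mm. A picture is of the moment at which its call begins.
- order.sign_off(): hands the job in, once; it reports no verdict.
The state is a dict: "clock": time; "qpos": joint angles; "qd": joint speeds; "effort": joint torques, N m; "position": TCP position; "ee_rot": TCP orientation; "contact_force": force on the tool from outside, world axes, zero at the start; "moment": the same for the moment, N m; "width": finger opening in m.
Only numpy, scipy, OpenCV 4.12 (cv2) and the standard library are available. Lean on these libraries where they do the work, as an engineer would, in place of code of your own. Each camera call takes 0.05 s, during which the arm holds its last target.

TASK

Put the handheld radio that is standing on the desk on charge: stand it upright in the empty bay of the charging rack, lowering it fully home without dropping it, its screen facing the keys like the parked radios. Then press the key in front of that bay until it latches down and the off key, at the power block, pops up, and let go. Press no other key, leave the parked radios in their bays and do not push or knock over the other things on the desk.

Things in the scene. Friction and masses are not known exactly. Their poses are not given: they have to be found in the camera images.
- radio_mid (a point): The handheld radio to be charged, the only radio standing on the desk outside the rack: a black upright block, 32 mm thick (its x), 54 mm wide (its y), 125 mm tall (its z), about 0.28 kg, with a 15 mm stub aerial and a 9 mm knob on its top. This point is its centre, 62.5 mm above its foot. Its own -x side is the front (screen, speaker slits, keypad).
- radio_face (a point): Centre of the radio's front face (screen side), 16 mm from radio_mid along the radio's -x.
- slot_1 (a point): Middle of the floor of the charging bay next to the power block. One of the three bays is empty, it varies which. The slot is 37 mm (x) by 59 mm (y) inside and 30 mm deep, its rim 48 mm and its floor 18 mm above the desk; the bays are 77 mm apart. z is up, -x points to the front of the rack, where the keys are, +y runs along the row away from the power block. A seated radio stands on this floor with its x, y, z along these axes.
- slot_2 (a point): Middle of the floor of the charging bay in the middle. One of the three bays is empty, it varies which. The slot is 37 mm (x) by 59 mm (y) inside and 30 mm deep, its rim 48 mm and its floor 18 mm above the desk; the bays are 77 mm apart. z is up, -x points to the front of the rack, where the keys are, +y runs along the row away from the power block. A seated radio stands on this floor with its x, y, z along these axes.
- slot_3 (a point): Middle of the floor of the charging bay at the far end from the power block. One of the three bays is empty, it varies which. The slot is 37 mm (x) by 59 mm (y) inside and 30 mm deep, its rim 48 mm and its floor 18 mm above the desk; the bays are 77 mm apart. z is up, -x points to the front of the rack, where the keys are, +y runs along the row away from the power block. A seated radio stands on this floor with its x, y, z along these axes.
- keytop_off (a point): Centre of the top face of the key in front of the power block (off key), down at the start: a pale flat cap 40 mm (x) by 54 mm (y), at the end of the row of keys. Its top is 42 mm above the desk when up, 32 mm when down; the housing around it is 26 mm high.
- key_off (a joint): Height of the off key in m: 0 latched down, 0.010 popped up.
- keytop_1 (a point): Centre of the top face of the key in front of the bay of slot_1, up at the start: a pale flat cap 40 mm (x) by 54 mm (y), its centre 78 mm in front of the slot's. Its top is 42 mm above the desk when up, 32 mm when down; the housing around it is 26 mm high.
- key_1 (a joint): Stroke of the key of slot_1 in m: 0 up, 0.010 fully down. The four keys are interlocked, exactly one stays down: pressing one takes about 3 to 4 N, past about 6 mm it snaps down and latches while the key that was down pops up; let go earlier, it springs back.
- keytop_2 (a point): Centre of the top face of the key in front of the bay of slot_2, up at the start: a pale flat cap 40 mm (x) by 54 mm (y), its centre 78 mm in front of the slot's. Its top is 42 mm above the desk when up, 32 mm when down; the housing around it is 26 mm high.
- key_2 (a joint): Stroke of the key of slot_2 in m: 0 up, 0.010 fully down. The four keys are interlocked, exactly one stays down: pressing one takes about 3 to 4 N, past about 6 mm it snaps down and latches while the key that was down pops up; let go earlier, it springs back.
- keytop_3 (a point): Centre of the top face of the key in front of the bay of slot_3, up at the start: a pale flat cap 40 mm (x) by 54 mm (y), its centre 78 mm in front of the slot's. Its top is 42 mm above the desk when up, 32 mm when down; the housing around it is 26 mm high.
- key_3 (a joint): Stroke of the key of slot_3 in m: 0 up, 0.010 fully down. The four keys are interlocked, exactly one stays down: pressing one takes about 3 to 4 N, past about 6 mm it snaps down and latches while the key that was down pops up; let go earlier, it springs back.
- parked_a_mid (a point): Centre of a radio of the same kind, parked in one of the bays, front to the keys; 62.5 mm above its foot. Its top (with aerial) is 158 mm above the desk.
- parked_b_mid (a point): Centre of a radio of the same kind, parked in one of the bays, front to the keys; 62.5 mm above its foot. Its top (with aerial) is 158 mm above the desk.
- torch: Steel torch standing on its head, 42 mm wide, 135 mm tall. Origin: middle of its underside. A bystander.
- battery: Spare battery pack standing on the desk, black, 30 x 54 mm, 84 mm tall, like a short radio. Origin: middle of its underside. A bystander.
- mug: White mug, 78 mm wide (handle at its +y), 92 mm tall. Origin: middle of its underside. A bystander.
- pencup: Square dark pen holder, 75 mm wide, 95 mm tall, pens to about 150 mm. Origin: middle of its underside. A bystander.
- stapler: Stapler, 38 x 145 mm, 55 mm tall. Origin: middle of its underside. A bystander.
- punch: Hole punch, 85 x 110 mm, 69 mm tall. Origin: middle of its underside. A bystander.

How it is judged:
By the outcome, as a careful person would: the job done as asked, in the order asked, and still so for the second after the job is handed in, with the robot touching nothing.
It also fails if it takes over 58 s, if anything falls off the work surface, if the arm or the gripper's body presses on something with over 40 N, if the wrist force passes 120 N, or if a joint passes its speed limit or range.

## Working session

There is one attempt and no reset: what is moved stays moved. The work goes in short steps, Python scripts to look and compute and a shell command to move; the robot and the scene stay as the last step left them, time stands still between calls to the robot, and variables do not carry over. Pictures are saved under pics/ and viewed, and the job is handed in when it is done.

```bash
mkdir -p pics
cat > h.py <<'E'
import numpy as np, cv2, json
from rig import telemetry, optics, order
def grab(n,tag):
    d=optics.get_image(n); np.savez(f'{tag}.npz',**{k:d[k] for k in d}); cv2.imwrite(f'pics/{tag}.png',d['img']); return d
def load(tag): return dict(np.load(f'{tag}.npz'))
def cloud(d):
    h,w=d['depth'].shape; f=h/2/np.tan(np.radians(float(d['fovy']))/2)
    u,v=np.meshgrid(np.arange(w),np.arange(h)); z=d['depth']
    P=np.stack([(u-float(d['cx']))/f*z,(v-float(d['cy']))/f*z,z,np.ones_like(z)],-1)
    return (P@d['world_from_camera'].T)[...,:3]
def crop(tag,x0,y0,x1,y1,s,out):
    im=cv2.imread(f'pics/{tag}.png')[y0:y1,x0:x1]
    cv2.imwrite(f'pics/{out}.png',cv2.resize(im,None,fx=s,fy=s,interpolation=cv2.INTER_CUBIC))
E
python3 - <<'E'
from h import *
for n in('scene','top'):
    d=grab(n,n+'0'); print(n,d['fovy'],d['cx'],d['cy'],d['world_from_camera'].round(3).tolist())
print(telemetry.get_state())
E
```

```text
scene 56.233213556175016 276.17485138250794 207.20991836107646 [[0.123, 0.769, -0.628, 1.068], [0.992, -0.104, 0.066, -0.074], [-0.015, -0.631, -0.776, 0.749], [0.0, 0.0, 0.0, 1.0]]
top 57.73273284778027 279.4386027155855 201.9869452055588 [[0.023, -0.996, 0.09, 0.445], [-0.999, -0.026, -0.03, 0.014], [0.032, -0.089, -0.996, 0.946], [0.0, 0.0, 0.0, 1.0]]
{'clock': 0.1, 'qpos': array([-1.23596150e+00,  2.76538921e-01,  1.50602031e+00, -7.05178135e-06,
        1.36070567e+00, -1.20999758e-01]), 'qd': array([ 0.00020803, -0.00148989, -0.00332421,  0.00053125, -0.00010664,
        0.00018338]), 'effort': array([ 3.88535761e-05, -4.17700732e+01, -2.46404654e+01, -3.71624283e-04,
        5.80159191e-03, -1.40493714e-05]), 'position': array([ 0.25295628, -0.51583678,  0.23051664]), 'ee_rot': array([-8.30982598e-04,  9.74138586e-01,  2.25949810e-01, -9.26542614e-05]), 'contact_force': array([0.34605262, 0.32119404, 0.12201218]), 'moment': array([ 0.02236826, -0.01211033, -0.02324287]), 'width': 0.08518060910671861}
```

```bash
ls -la; python3 -m creep --help 2>&1 | head -5
```

```text
total 3240
drwxr-xr-x  3 agent agent    4096 Dec  7 04:47 .
drwxr-xr-x 23 root  root     4096 Dec  7 04:47 ..
-rw-r--r--  1 agent agent     763 Dec  7 04:47 h.py
drwxr-xr-x  2 agent agent    4096 Dec  7 04:47 pics
-rw-r--r--  1 agent agent 1648032 Dec  7 04:47 scene0.npz
-rw-r--r--  1 agent agent 1648032 Dec  7 04:47 top0.npz
invalid input: not JSON, or not a number
```

View pics/scene0.png

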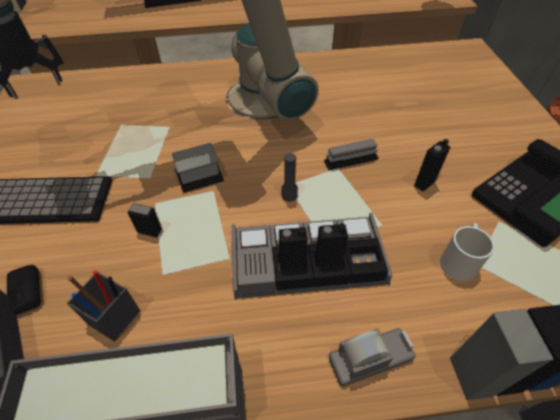

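View pics/top0.png

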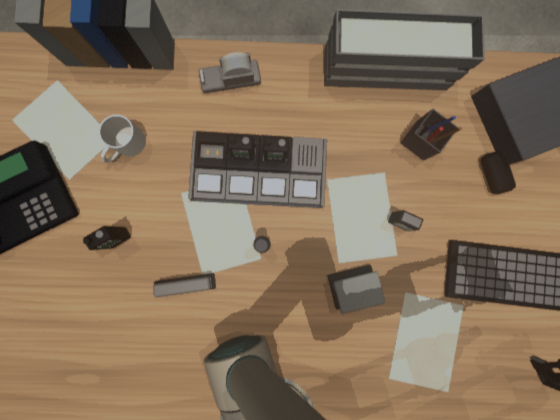

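Run:
```python
from h import *
crop('top0',60,100,340,310,2.8,'c1'); crop('top0',75,210,145,262,11,'c2'); crop('scene0',400,120,470,210,6,'c3'); crop('scene0',220,140,400,300,4,'c4')
d=load('top0');P=cloud(d)
def at(u,v): print((u,v),np.median(P[v-1:v+2,u-1:u+2].reshape(-1,3),0).round(4))
for q in [(100,235),(118,238),(209,183),(242,185),(273,187),(306,188),(209,152),(200,145),(262,244),(150,260),(300,230),(185,285)]: at(*q)
```

```text
(100, 235) [0.4397 0.364  0.1332]
(118, 238) [0.4335 0.3477 0.0781]
(209, 183) [0.5681 0.1558 0.0417]
(242, 185) [0.5656 0.0774 0.0415]
(273, 187) [0.5627 0.0033 0.0424]
(306, 188) [ 0.5639 -0.0769  0.031 ]
(209, 152) [0.6482 0.1625 0.0179]
(200, 145) [0.6633 0.1841 0.0244]
(262, 244) [0.4287 0.0246 0.136 ]
(150, 260) [ 3.811e-01  2.975e-01 -1.000e-04]
(300, 230) [ 4.625e-01 -6.680e-02  2.000e-04]
(185, 285) [0.33   0.1989 0.0558]
```

View pics/c1.png

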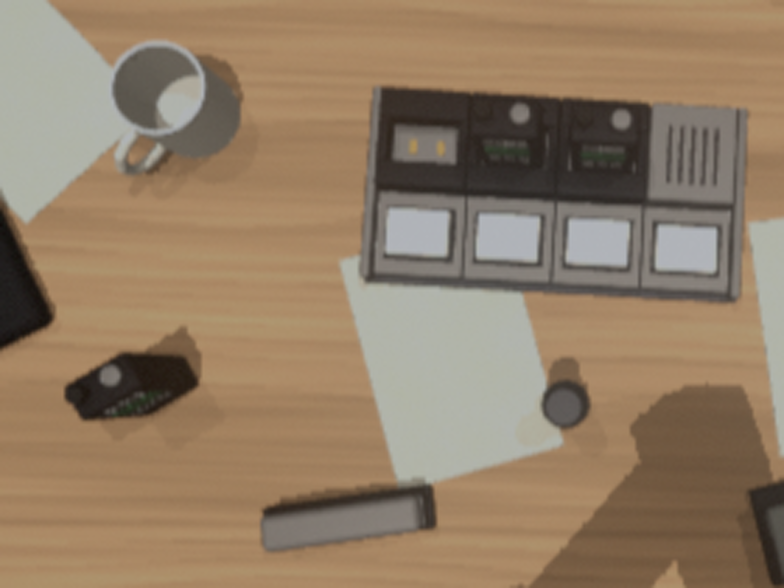

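View pics/c2.png

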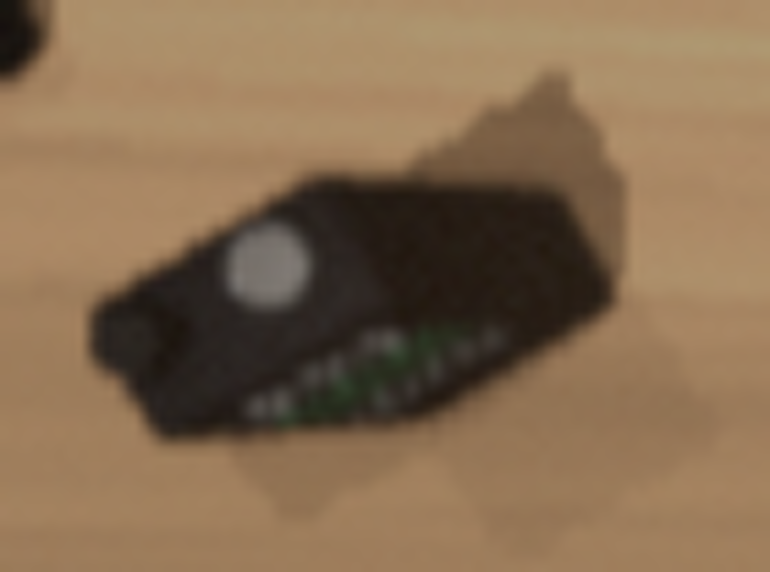

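View pics/c3.png

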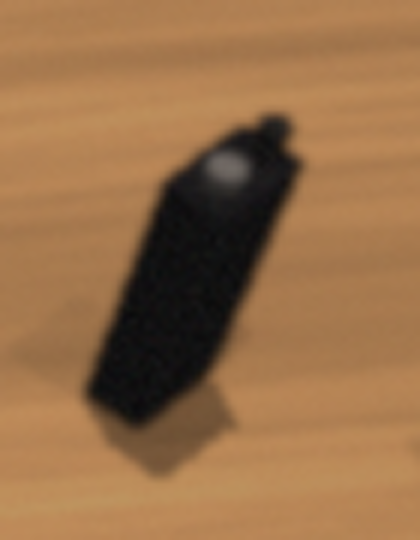

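View pics/c4.png

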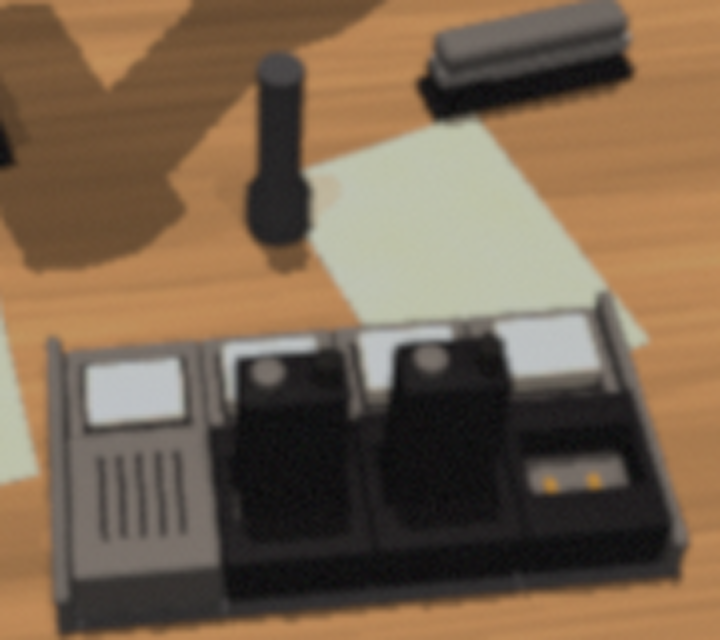

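Run:
```python
from h import *
for tag in('top0','scene0'):
    P=cloud(load(tag)); x,y,z=P[...,0],P[...,1],P[...,2]
    m=(z>.118)&(z<.130)&(abs(x-.435)<.08)&(abs(y-.36)<.08)
    q=P[m]; r=cv2.minAreaRect((q[:,:2]*1000).astype(np.float32)); print(tag,'radio',m.sum(),np.median(q[:,2]).round(4),r)
    for n,yy in(('k3',.156),('k2',.078),('k1',.003),('koff',-.076)):
        lo=.038 if n!='koff' else .0285
        m=(z>lo)&(z<lo+.008)&(abs(x-.565)<.03)&(abs(y-yy)<.036)
        q=P[m]; r=cv2.minAreaRect((q[:,:2]*1000).astype(np.float32)); print(n,m.sum(),np.median(q[:,2]).round(4),q[:,:2].mean(0).round(4),r)
    for yy in(.085,.006):
        m=(z>.138)&(z<.148)&(abs(x-.645)<.04)&(abs(y-yy)<.036)
        q=P[m]
        if len(q)>9: print('parked',m.sum(),cv2.minAreaRect((q[:,:2]*1000).astype(np.float32)))
    m=(z>.012)&(z<.023)&(abs(x-.645)<.04)&(abs(y-.165)<.036)
    q=P[m]
    if len(q)>5: print('floor',m.sum(),np.median(q[:,2]),cv2.minAreaRect((q[:,:2]*1000).astype(np.float32)))
```

```text
top0 radio 308 0.1247 ((435.327392578125, 374.6180419921875), (32.01929473876953, 53.175941467285156), 32.69508743286133)
k3 365 0.042 [0.5706 0.1566] ((570.7815551757812, 157.14724731445312), (38.74471664428711, 54.61426544189453), 1.65969979763031)
k2 367 0.042 [0.5684 0.0797] ((568.8067626953125, 80.01188659667969), (53.7718391418457, 40.04898452758789), 88.34349822998047)
k1 364 0.0419 [0.566  0.0031] ((566.6273193359375, 3.329957962036133), (41.0361213684082, 53.0422248840332), 0.5756019949913025)
koff 389 0.032 [ 0.5644 -0.0734] ((565.4193115234375, -77.14861297607422), (56.40169906616211, 68.86012268066406), 1.5438241958618164)
parked 281 ((646.2041625976562, 77.72205352783203), (53.26487731933594, 31.910449981689453), 87.89552307128906)
parked 289 ((644.1920166015625, 0.9267654418945312), (53.910377502441406, 32.37017059326172), 87.45381164550781)
floor 313 0.01813085419373084 ((637.1109619140625, 162.51007080078125), (64.5654067993164, 63.19373321533203), 88.03873443603516)
scene0 radio 194 0.1225 ((436.7262268066406, 376.188720703125), (31.713973999023438, 54.87288284301758
[... 200 characters left out ...]
448989868164), (53.74000930786133, 39.385833740234375), 89.16014862060547)
k1 105 0.0404 [ 0.5573 -0.0025] ((556.5317993164062, -3.563220977783203), (32.636966705322266, 60.56089401245117), 27.383684158325195)
koff 316 0.0303 [ 0.5663 -0.0732] ((565.4679565429688, -72.79657745361328), (53.12572479248047, 40.37812805175781), 87.8359146118164)
parked 281 ((647.6595458984375, 78.31425476074219), (53.47053527832031, 32.686397552490234), 89.64456939697266)
parked 287 ((645.8563232421875, 1.3235149383544922), (53.127254486083984, 33.037227630615234), 86.55113983154297)
floor 238 0.0165617149244906 ((640.7479248046875, 159.44570922851562), (52.852821350097656, 22.92913246154785), 88.06430053710938)
```

The empty bay is slot_3, the far end from the power block, at about (0.649, 0.155) with rack yaw about -1.7°. The radio is at about (0.436, 0.3755) with yaw about 32.5° and its front towards -x. Next I move in above the radio.

```bash
python3 -m creep '{"slide":[[0.1,0.5,0.2],[0.2,0.99,0.2],[0.2,0.99,0.2],[0.2,0.99,0.2],[0.2,0.99,0.2]],"twist":[[0,0,0.0225],[0,0,0.045],[0,0,0.045],[0,0,0.045],[0,0,0.045]],"fingers":[1,1,1,1,1]}' 40
python3 -m creep '{"slide":[[0.1,0.3,0],[0.2,0.6,0],[0.2,0.99,0],[0.2,0.99,0],[0.2,0.99,0]],"twist":[[0,0,0.0225],[0,0,0.045],[0,0,0.045],[0,0,0.045],[0,0,0.045]],"fingers":[1,1,1,1,1]}'
python3 -m creep '{"slide":[[0.1,0.3,0],[0.2,0.6,0],[0.2,0.99,0],[0.2,0.99,0],[0.2,0.99,0]],"twist":[[0,0,0.0225],[0,0,0.045],[0,0,0.045],[0,0,0.045],[0,0,0.045]],"fingers":[1,1,1,1,1]}'
python3 -m creep '{"slide":[[0.1,0.3,0],[0.2,0.6,0],[0.2,0.99,0],[0.2,0.99,0],[0.2,0.99,0]],"twist":[[0,0,0.0225],[0,0,0.045],[0,0,0.045],[0,0,0.045],[0,0,0.045]],"fingers":[1,1,1,1,1]}'
python3 -m creep '{"slide":[[0.1,0.3,0],[0.2,0.6,0],[0.2,0.99,0],[0.2,0.99,0],[0.2,0.99,0]],"twist":[[0,0,0.0225],[0,0,0.045],[0,0,0.045],[0,0,0.045],[0,0,0.045]],"fingers":[1,1,1,1,1]}'
cat > st.py <<'E'
from h import *
from scipy.spatial.transform import Rotation as R
s=telemetry.get_state(); q=s['ee_rot']; M=R.from_quat([*q[1:],q[0]]).as_matrix()
print('t',s['clock'],'pos',s['position'].round(4),'yaw',np.degrees(np.arctan2(M[1,1],M[0,1])).round(2),'toolz',M[:,2].round(4),'F',s['contact_force'].round(2),'w',round(s['width'],4),'q',s['qpos'].round(3))
E
python3 st.py
```

```text
clock: 0.6
position: [0.2833, -0.3668, 0.2617]
ee_rot: [0.001, 0.932, 0.362, -0.0]
contact_force: [-0.0, -0.3, 0.9]
width: 0.0856
clock: 1.1
position: [0.3133, -0.2195, 0.2613]
ee_rot: [0.0, 0.872, 0.489, -0.0]
contact_force: [0.5, -1.2, 0.5]
width: 0.0853
clock: 1.6
position: [0.3441, -0.0715, 0.2613]
ee_rot: [0.001, 0.794, 0.608, -0.0]
contact_force: [0.2, -0.7, 0.8]
width: 0.0853
clock: 2.1
position: [0.3746, 0.0769, 0.2611]
ee_rot: [0.001, 0.701, 0.713, -0.0]
contact_force: [-0.6, -0.3, -0.6]
width: 0.0853
clock: 2.6
position: [0.4047, 0.2249, 0.2609]
ee_rot: [0.001, 0.594, 0.804, -0.001]
contact_force: [0.4, -1.2, 0.4]
width: 0.0852
t 2.6 pos [0.4047 0.2249 0.2609] yaw 17.08 toolz [ 0.     -0.0017 -1.    ] F [ 0.37 -1.16  0.39] w 0.0852 q [ 0.358  0.089  1.672 -0.002  1.382  0.06 ]
```

```bash
python3 -m creep '{"slide":[[0.1,0.3,0],[0.2,0.6,0],[0.209,1,0],[0.209,1,0],[0.209,1,0],[0.209,1,0]],"twist":[[0,0,0.0215],[0,0,0.043],[0,0,0.043],[0,0,0.043],[0,0,0.043],[0,0,0.043]],"fingers":[1,1,1,1,1,1]}'
python3 st.py
python3 - <<'E'
from h import *
grab('scene','scene1'); crop('scene1',360,60,520,240,3.3,'c5')
E
```

```text
clock: 3.2
position: [0.4353, 0.3732, 0.2612]
ee_rot: [0.0, 0.481, 0.877, -0.001]
contact_force: [0.1, -0.9, -0.1]
width: 0.0856
t 3.2 pos [0.4353 0.3732 0.2612] yaw 32.45 toolz [-1.0e-04 -2.3e-03 -1.0e+00] F [ 0.1  -0.88 -0.12] w 0.0856 q [ 0.589  0.259  1.454 -0.002  1.429  0.022]
```

View pics/c5.png

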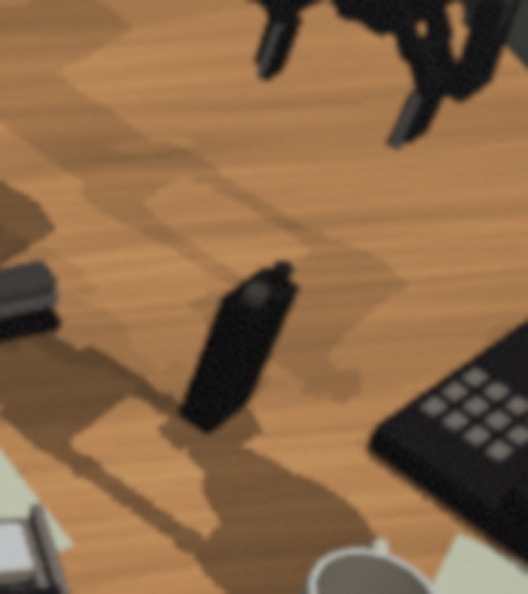

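```bash
python3 -m creep '{"slide":[[0,0,-0.15],[0.005,0.013,-0.4],[0.005,0.013,-0.6],[0.005,0.013,-0.7],[0.005,0.013,-0.7]],"twist":[[0,0,0],[0,0,0],[0,0,0],[0,0,0],[0,0,0]],"fingers":[1,1,1,1,1]}'
python3 -m creep '{"slide":[[0,0,-0.1],[0,0,-0.2],[0,0,-0.3],[0,0,-0.4],[0,0,-0.5],[0,0,-0.5],[0,0,-0.5]],"twist":[[0,0,0],[0,0,0],[0,0,0],[0,0,0],[0,0,0],[0,0,0],[0,0,0]],"fingers":[1,1,1,1,1,1,1]}'
python3 st.py
python3 - <<'E'
from h import *
grab('scene','scene2'); crop('scene2',380,80,500,220,4.2,'c6')
grab('top','top2'); crop('top2',60,180,180,280,5,'c7')
E
```

```text
clock: 3.75
position: [0.434, 0.3749, 0.1543]
ee_rot: [-0.001, 0.481, 0.877, -0.003]
contact_force: [-0.5, -0.5, -0.4]
width: 0.0856
clock: 4.45
position: [0.4361, 0.3777, 0.0827]
ee_rot: [0.001, 0.481, 0.877, 0.001]
contact_force: [-0.4, 0.9, 0.4]
width: 0.0854
t 4.45 pos [0.4361 0.3777 0.0827] yaw 32.54 toolz [ 1.7e-03  8.0e-04 -1.0e+00] F [-0.35  0.93  0.39] w 0.0854 q [ 0.593  0.397  1.72  -0.     1.023  0.026]
```

View pics/c6.png

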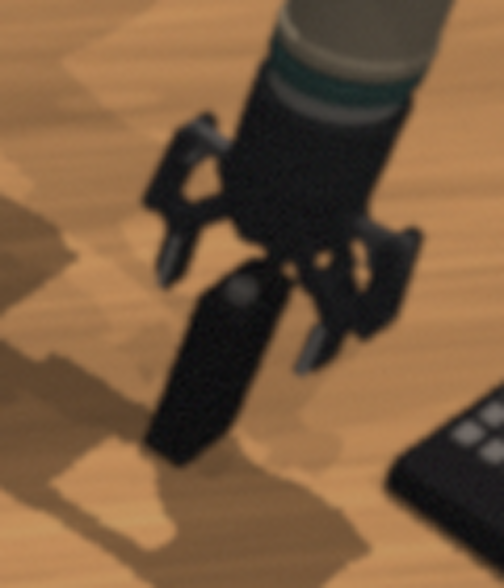

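View pics/c7.png

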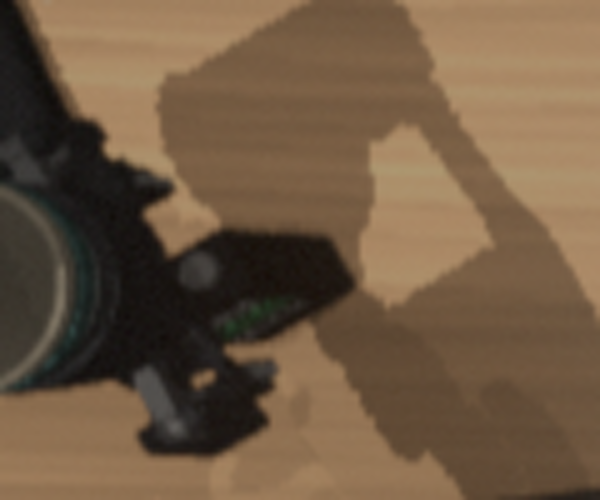

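```bash
python3 -m creep '{"slide":[[-0.004,-0.012,-0.027],[-0.004,-0.012,-0.027],[-0.004,-0.012,-0.027],[-0.004,-0.012,-0.027],[-0.004,-0.012,-0.027],[-0.004,-0.012,-0.027],[-0.004,-0.012,-0.027],[-0.004,-0.012,-0.027],[-0.004,-0.012,-0.027],[-0.004,-0.012,-0.027],[-0.004,-0.012,-0.027],[-0.004,-0.012,-0.027]],"twist":[[0,0,0],[0,0,0],[0,0,0],[0,0,0],[0,0,0],[0,0,0],[0,0,0],[0,0,0],[0,0,0],[0,0,0],[0,0,0],[0,0,0]],"fingers":[1,1,0.5,0.2,0,-0.2,-0.4,-1,-1,-1,-1,-1]}' 40
python3 st.py
python3 - <<'E'
from h import *
grab('scene','scene3'); crop('scene3',380,80,500,220,4.2,'c8')
E
```

```text
clock: 5.75
position: [0.4348, 0.3765, 0.0774]
ee_rot: [0.0, 0.48, 0.877, 0.0]
contact_force: [0.0, 0.7, 1.6]
width: 0.0316
t 5.75 pos [0.4348 0.3765 0.0774] yaw 32.6 toolz [ 5.e-04  4.e-04 -1.e+00] F [0.05 0.69 1.55] w 0.0316 q [0.593 0.401 1.729 0.    1.011 0.024]
```

View pics/c8.png

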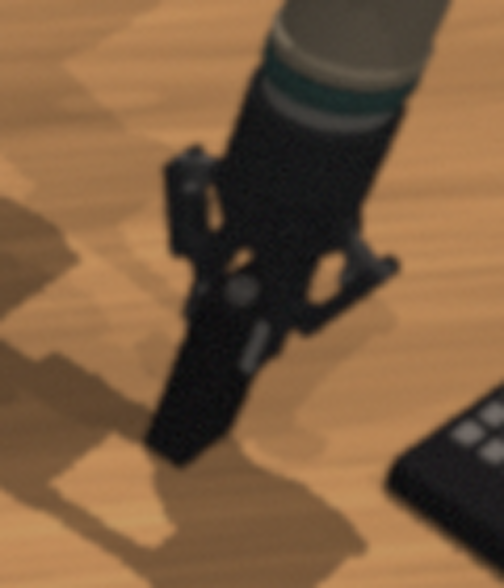

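```bash
python3 -m creep '{"slide":[[0,0,0.05],[0,0,0.15],[0,0,0.3],[0,0,0.45],[0,0,0.6],[0,0,0.75],[0,0,0.75],[0,0,0.75],[0,0,0.75]],"twist":[[0,0,0],[0,0,0],[0,0,0],[0,0,0],[0,0,0],[0,0,0],[0,0,0],[0,0,0],[0,0,0]],"fingers":[-1,-1,-1,-1,-1,-1,-1,-1,-1]}'
python3 -m creep '{"slide":[[0.08,-0.08,0],[0.23,-0.23,0],[0.4,-0.4,0],[0.55,-0.55,0],[0.7,-0.73,0],[0.7,-0.73,0],[0.7,-0.73,0],[0.7,-0.73,0],[0.7,-0.73,0]],"twist":[[0,0,-0.01],[0,0,-0.025],[0,0,-0.04],[0,0,-0.055],[0,0,-0.07],[0,0,-0.085],[0,0,-0.095],[0,0,-0.095],[0,0,-0.095]],"fingers":[-1,-1,-1,-1,-1,-1,-1,-1,-1]}'
python3 st.py
```

```text
clock: 6.7
position: [0.4335, 0.3755, 0.1881]
ee_rot: [-0.001, 0.48, 0.877, -0.002]
contact_force: [-0.2, 0.1, -2.6]
width: 0.032
clock: 7.6
position: [0.5389, 0.2666, 0.1885]
ee_rot: [-0.0, 0.716, 0.698, -0.001]
contact_force: [0.3, -0.1, -3.0]
width: 0.0317
t 7.6 pos [0.5389 0.2666 0.1885] yaw -1.53 toolz [-2.3e-03 -9.0e-04 -1.0e+00] F [ 0.35 -0.11 -3.04] w 0.0317 q [ 0.344  0.342  1.515 -0.     1.287  0.37 ]
```

```bash
python3 -m creep '{"slide":[[0.08,-0.08,0],[0.23,-0.23,0],[0.4,-0.4,0],[0.55,-0.55,0],[0.68,-0.68,0],[0.73,-0.735,0],[0.73,-0.735,0],[0.73,-0.735,0],[0.73,-0.735,0]],"twist":[[0,0,0],[0,0,0],[0,0,0],[0,0,0],[0,0,0],[0,0,0],[0,0,0],[0,0,0],[0,0,0]],"fingers":[-1,-1,-1,-1,-1,-1,-1,-1,-1]}'
python3 st.py
python3 - <<'E'
from h import *
grab('scene','scene4'); crop('scene4',210,60,410,300,2.5,'c9')
grab('top','top4'); crop('top4',130,60,350,220,3.5,'c10')
E
```

```text
clock: 8.5
position: [0.648, 0.1576, 0.1898]
ee_rot: [-0.001, 0.716, 0.698, -0.0]
contact_force: [-0.5, 0.4, -2.6]
width: 0.0311
t 8.5 pos [0.648  0.1576 0.1898] yaw -1.53 toolz [-9.e-04  5.e-04 -1.e+00] F [-0.55  0.4  -2.58] w 0.0311 q [1.340e-01 4.370e-01 1.359e+00 1.000e-03 1.346e+00 1.610e-01]
```

View pics/c9.png

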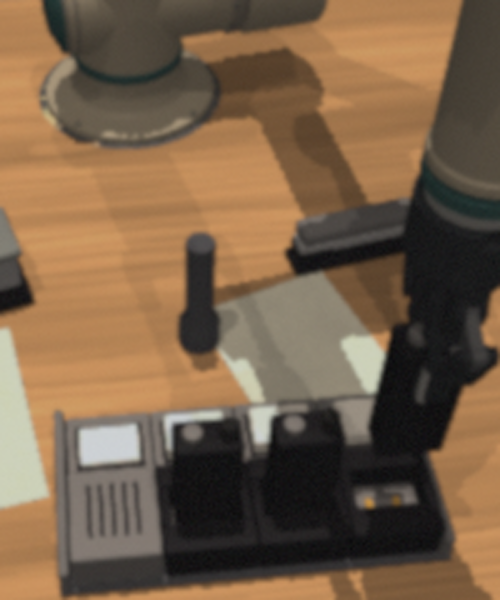

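View pics/c10.png

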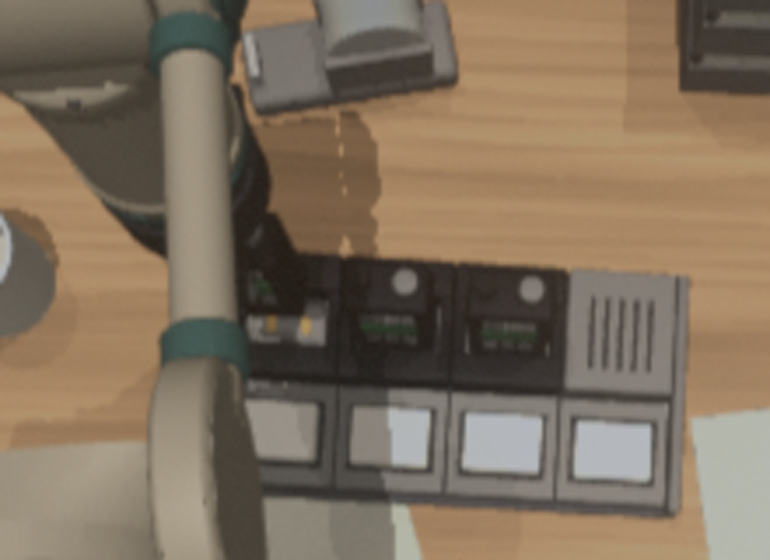

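Run:
```python
from h import *
P=cloud(load('scene4')); x,y,z=P[...,0],P[...,1],P[...,2]
def an(n,yc,zlo,zhi):
    m=(abs(x-.664)<.012)&(abs(y-yc)<.04)&(z>zlo)&(z<zhi)
    q=P[m]; 
    print(n,len(q))
    for a in np.arange(zlo,zhi,.008):
        s=q[(q[:,2]>=a)&(q[:,2]<a+.008)]
        if len(s)>5: print('  z%.3f n%d y[%.4f %.4f] mid %.4f x %.4f'%(a,len(s),s[:,1].min(),s[:,1].max(),(s[:,1].min()+s[:,1].max())/2,np.median(s[:,0])))
    A=np.c_[q[:,1],q[:,2],np.ones(len(q))]; c=np.linalg.lstsq(A,q[:,0],rcond=None)[0]; print('  x=%.3f y + %.3f z + %.4f'%tuple(c))
an('held',.157,.07,.16); an('parkB',.079,.055,.14); an('parkA',.002,.055,.14)
# bottom of the held radio, contact strip
```

```text
held 407
  z0.110 n32 y[0.1302 0.1813] mid 0.1557 x 0.6638
  z0.118 n67 y[0.1294 0.1823] mid 0.1558 x 0.6639
  z0.126 n71 y[0.1294 0.1823] mid 0.1558 x 0.6639
  z0.134 n69 y[0.1294 0.1824] mid 0.1559 x 0.6638
  z0.142 n76 y[0.1300 0.1825] mid 0.1562 x 0.6639
  z0.150 n70 y[0.1293 0.1829] mid 0.1561 x 0.6639
  z0.158 n22 y[0.1296 0.1795] mid 0.1545 x 0.6640
  x=0.075 y + -0.005 z + 0.6525
parkB 685
  z0.055 n62 y[0.0509 0.1035] mid 0.0772 x 0.6625
  z0.063 n53 y[0.0509 0.1022] mid 0.0765 x 0.6625
  z0.071 n56 y[0.0509 0.1037] mid 0.0773 x 0.6624
  z0.079 n60 y[0.0508 0.1023] mid 0.0766 x 0.6624
  z0.087 n61 y[0.0512 0.1039] mid 0.0776 x 0.6623
  z0.095 n56 y[0.0516 0.1022] mid 0.0769 x 0.6624
  z0.103 n65 y[0.0507 0.1037] mid 0.0772 x 0.6626
  z0.111 n69 y[0.0508 0.1026] mid 0.0767 x 0.6625
  z0.119 n61 y[0.0507 0.1037] mid 0.0772 x 0.6623
  z0.127 n67 y[0.0513 0.1026] mid 0.0770 x 0.6626
  z0.135 n75 y[0.0511 0.1047] mid 0.0779 x 0.6616
  x=0.057 y + -0.010 z + 0.6587
parkA 675
  z0.055 n60 y[-0.0256 0.0279] mid 0.0011 x 0.6604
  z0.063 n55 y[-0.0255 0.0272] mid 0.0009 x 0.6604
  z0.071 n59 y[-0.0254 0.0265] mid 0.0006 x 0.6604
  z0.079 n54 y[-0.0254 0.0262] mid 0.0004 x 0.6602
  z0.087 n62 y[-0.0254 0.0261] mid 0.0003 x 0.6605
  z0.095 n57 y[-0.0253 0.0278] mid 0.0012 x 0.6604
  z0.103 n67 y[-0.0253 0.0272] mid 0.0009 x 0.6601
  z0.111 n59 y[-0.0252 0.0270] mid 0.0009 x 0.6604
  z0.119 n64 y[-0.0253 0.0266] mid 0.0007 x 0.6603
  z0.127 n67 y[-0.0252 0.0260] mid 0.0004 x 0.6604
  z0.135 n71 y[-0.0250 0.0269] mid 0.0010 x 0.6595
  x=0.032 y + -0.007 z + 0.6608
```

```bash
python3 -m creep '{"slide":[[0.004,-0.004,-0.05],[0.007,-0.007,-0.12],[0.007,-0.007,-0.2],[0.007,-0.007,-0.28],[0.007,-0.007,-0.35],[0.007,-0.007,-0.37],[0.007,-0.007,-0.37],[0.007,-0.007,-0.37]],"twist":[[0,0,0],[0,0,0],[0,0,0],[0,0,0],[0,0,0],[0,0,0],[0,0,0],[0,0,0]],"fingers":[-1,-1,-1,-1,-1,-1,-1,-1]}'
python3 st.py
python3 - <<'E'
from h import *
d=grab('scene','scene5'); crop('scene5',300,200,400,300,7,'c11')
P=cloud(d); x,y,z=P[...,0],P[...,1],P[...,2]
for n,yc in(('held',.155),('B',.077),('A',.001)):
    m=(abs(x-.664)<.008)&(abs(y-yc)<.022)&(z>.07)&(z<.11)
    q=P[m]; c=np.polyfit(q[:,1]-yc,q[:,0],1); m2=(abs(x-.664)<.008)&(abs(y-yc)<.034)&(z>.07)&(z<.11)
    print(n,len(q),c.round(4),P[m2][:,1].min().round(4),P[m2][:,1].max().round(4))
# rim top of bay 3 
m=(z>.044)&(z<.052)&(x>.60)&(x<.71)&(y>.09)&(y<.21)
q=P[m]; print(len(q),q.min(0),q.max(0))
E
```

```text
clock: 9.4
position: [0.6506, 0.1556, 0.1346]
ee_rot: [0.0, 0.717, 0.697, 0.0]
contact_force: [0.6, 0.1, -2.5]
width: 0.0318
t 9.4 pos [0.6506 0.1556 0.1346] yaw -1.61 toolz [ 9.e-04  1.e-04 -1.e+00] F [ 0.63  0.07 -2.45] w 0.0318 q [0.131 0.475 1.436 0.    1.229 0.159]
held 236 [0.0239 0.6667] 0.1273 0.1805
B 237 [0.0288 0.6626] 0.0507 0.1037
A 243 [0.0238 0.6604] -0.0254 0.0278
723 [0.60912668 0.09002067 0.04400332] [0.69540087 0.19226315 0.05063167]
```

View pics/c11.png

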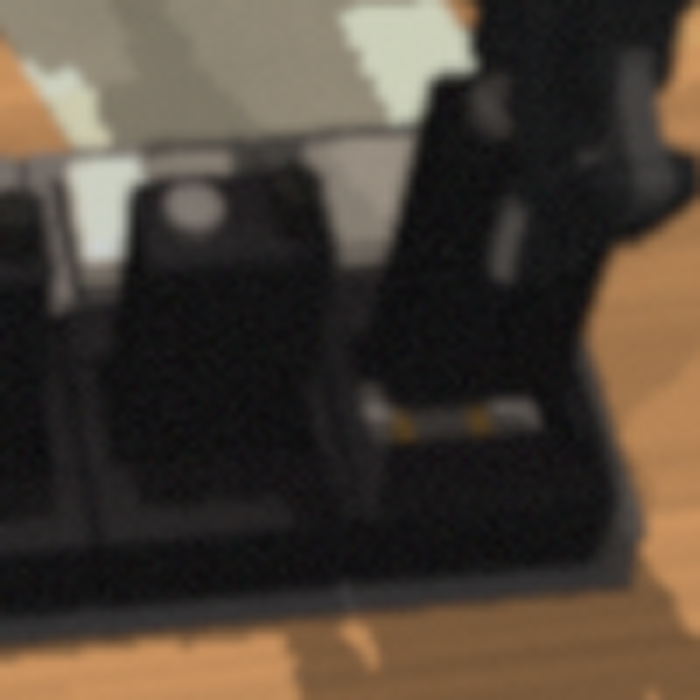

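Run:
```python
from h import *
for t in('scene0','top0'):
    P=cloud(load(t)); x,y,z=P[...,0],P[...,1],P[...,2]
    off=.0016 if t=='scene0' else 0
    rim=abs(z+off-.048)<.002
    xc=.649
    for y0 in(.135,.155,.175):
        m=rim&(abs(y-y0)<.008)
        b=x[m&(x>.655)&(x<.70)]; f=x[m&(x<.645)&(x>.60)]
        print(t,y0,'back rim x',b.min().round(4) if len(b) else None,b.max().round(4) if len(b) else None,'front rim x',(f.min().round(4),f.max().round(4)) if len(f) else None)
    for x0 in(.64,.65,.66):
        m=rim&(abs(x-x0)<.006)
        r=y[m&(y>.165)&(y<.21)]; l=y[m&(y<.145)&(y>.10)]
        print(t,x0,'+y rim',(r.min().round(4),r.max().round(4)) if len(r) else None,'-y rim',(l.min().round(4),l.max().round(4)) if len(l) else None)
```

```text
scene0 0.135 back rim x 0.6674 0.6939 front rim x (np.float64(0.6101), np.float64(0.6319))
scene0 0.155 back rim x 0.6677 0.6943 front rim x (np.float64(0.6104), np.float64(0.6306))
scene0 0.175 back rim x 0.6685 0.6955 front rim x (np.float64(0.6099), np.float64(0.6321))
scene0 0.64 +y rim (np.float64(0.1847), np.float64(0.1928)) -y rim (np.float64(0.1137), np.float64(0.1256))
scene0 0.65 +y rim (np.float64(0.1857), np.float64(0.1928)) -y rim (np.float64(0.1086), np.float64(0.1253))
scene0 0.66 +y rim (np.float64(0.1848), np.float64(0.1922)) -y rim (np.float64(0.1003), np.float64(0.1246))
top0 0.135 back rim x 0.6668 0.6913 front rim x (np.float64(0.6085), np.float64(0.6281))
top0 0.155 back rim x 0.6681 0.6929 front rim x (np.float64(0.6085), np.float64(0.63))
top0 0.175 back rim x 0.6679 0.6923 front rim x (np.float64(0.6098), np.float64(0.6291))
top0 0.64 +y rim (np.float64(0.1842), np.float64(0.1911)) -y rim (np.float64(0.1079), np.float64(0.1246))
top0 0.65 +y rim (np.float64(0.1843), np.float64(0.1916)) -y rim (np.float64(0.1104), np.float64(0.1251))
top0 0.66 +y rim (np.float64(0.1844), np.float64(0.1919)) -y rim (np.float64(0.1178), np.float64(0.1231))
```

```bash
python3 -m creep '{"slide":[[-0.008,0.007,0],[-0.008,0.007,0],[-0.008,0.007,-0.02],[-0.008,0.007,-0.04],[-0.008,0.007,-0.06],[-0.008,0.007,-0.08],[-0.008,0.007,-0.1],[-0.008,0.007,-0.1]],"twist":[[0,0,0],[0,0,0],[0,0,0],[0,0,0],[0,0,0],[0,0,0],[0,0,0],[0,0,0]],"fingers":[-1,-1,-1,-1,-1,-1,-1,-1]}'
python3 st.py
```

```text
clock: 10.25
position: [0.6486, 0.1565, 0.1186]
ee_rot: [-0.0, 0.717, 0.697, -0.0]
contact_force: [-0.5, -0.3, -2.7]
width: 0.0313
t 10.25 pos [0.6486 0.1565 0.1186] yaw -1.61 toolz [-1.1e-03 -2.0e-04 -1.0e+00] F [-0.55 -0.32 -2.72] w 0.0313 q [ 0.133  0.486  1.46  -0.     1.197  0.161]
```

```bash
python3 -m creep '{"slide":[[0,0,-0.02],[0,0,-0.04],[0,0,-0.06],[0,0,-0.08],[0,0,-0.1],[0,0,-0.12],[0,0,-0.12]],"twist":[[0,0,0],[0,0,0],[0,0,0],[0,0,0],[0,0,0],[0,0,0],[0,0,0]],"fingers":[-1,-1,-1,-1,-1,-1,-1]}'
python3 st.py
python3 -m creep '{"slide":[[0,0,-0.008],[0,0,-0.016],[0,0,-0.024],[0,0,-0.03],[0,0,-0.03]],"twist":[[0,0,0],[0,0,0],[0,0,0],[0,0,0],[0,0,0]],"fingers":[-1,-1,-1,-1,-1]}'
python3 st.py
```

```text
clock: 10.95
position: [0.6486, 0.1565, 0.1006]
ee_rot: [-0.0, 0.717, 0.697, -0.0]
contact_force: [-1.1, -0.1, -3.3]
width: 0.0316
t 10.95 pos [0.6486 0.1565 0.1006] yaw -1.6 toolz [-1.e-03 -2.e-04 -1.e+00] F [-1.15 -0.09 -3.32] w 0.0316 q [ 0.133  0.501  1.482 -0.     1.16   0.161]
clock: 11.45
position: [0.6489, 0.1566, 0.0966]
ee_rot: [-0.0, 0.717, 0.697, -0.0]
contact_force: [-0.4, 0.5, -3.2]
width: 0.0314
t 11.45 pos [0.6489 0.1566 0.0966] yaw -1.6 toolz [-2.e-04 -1.e-04 -1.e+00] F [-0.44  0.48 -3.25] w 0.0314 q [ 0.133  0.504  1.487 -0.     1.15   0.161]
```

```bash
python3 -m creep '{"slide":[[0,0,-0.004],[0,0,-0.008],[0,0,-0.012],[0,0,-0.012]],"twist":[[0,0,0],[0,0,0],[0,0,0],[0,0,0]],"fingers":[-1,-1,-1,-1]}'
python3 st.py
python3 - <<'E'
from h import *
d=grab('scene','scene6'); crop('scene6',300,180,400,300,5,'c12')
E
```

```text
clock: 11.85
position: [0.6491, 0.1566, 0.0954]
ee_rot: [0.0, 0.717, 0.697, 0.0]
contact_force: [-0.7, 0.5, -1.0]
width: 0.0317
t 11.85 pos [0.6491 0.1566 0.0954] yaw -1.61 toolz [ 5.e-04  0.e+00 -1.e+00] F [-0.67  0.48 -1.03] w 0.0317 q [ 0.133  0.505  1.489 -0.     1.147  0.161]
```

View pics/c12.png

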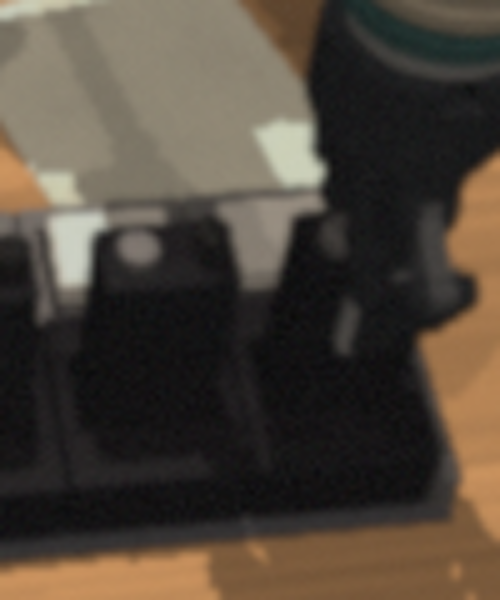

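```bash
python3 -m creep '{"slide":[[0,0,-0.004],[0,0,-0.004],[0,0,-0.004]],"twist":[[0,0,0],[0,0,0],[0,0,0]],"fingers":[-1,-1,-1]}'
python3 st.py
```

```text
clock: 12.2
position: [0.6491, 0.1566, 0.0954]
ee_rot: [0.0, 0.717, 0.697, 0.0]
contact_force: [-1.2, 0.4, 5.5]
width: 0.0313
t 12.2 pos [0.6491 0.1566 0.0954] yaw -1.6 toolz [ 9.e-04  1.e-04 -1.e+00] F [-1.17  0.39  5.52] w 0.0313 q [ 0.133  0.505  1.489 -0.     1.147  0.161]
```

Force rises to +5.5 N with no further motion, so the radio is firmly on the floor of the bay. Now I release gently.

```bash
python3 -m creep '{"slide":[[0,0,0],[0,0,0],[0,0,0],[0,0,0],[0,0,0],[0,0,0],[0,0,0],[0,0,0],[0,0,0],[0,0,0],[0,0,0]],"twist":[[0,0,0],[0,0,0],[0,0,0],[0,0,0],[0,0,0],[0,0,0],[0,0,0],[0,0,0],[0,0,0],[0,0,0],[0,0,0]],"fingers":[-0.3,-0.25,-0.2,-0.1,0,0.2,0.4,0.6,0.7,0.7,0.7]}' 20
python3 st.py
python3 -m creep '{"slide":[[0,0,0.05],[0,0,0.15],[0,0,0.3],[0,0,0.5],[0,0,0.7],[0,0,0.8],[0,0,0.8]],"twist":[[0,0,0],[0,0,0],[0,0,0],[0,0,0],[0,0,0],[0,0,0],[0,0,0]],"fingers":[0.7,0.7,0.7,0.7,0.7,0.7,0.7]}'
python3 -m creep '{"slide":[[-0.1,0,0],[-0.25,0,0],[-0.4,0,0],[-0.5,0,0],[-0.52,0,0],[-0.52,0,0],[-0.52,0,0]],"twist":[[0,0,0],[0,0,0],[0,0,0],[0,0,0],[0,0,0],[0,0,0],[0,0,0]],"fingers":[0,-1,-1,-1,-1,-1,-1]}'
python3 st.py
python3 - <<'E'
from h import *
d=grab('scene','scene7'); crop('scene7',210,120,410,300,3.8,'c13')
P=cloud(d); x,y,z=P[...,0],P[...,1],P[...,2]
for n,yc in(('new',.155),('B',.077),('A',.001)):
    m=(abs(x-.664)<.008)&(abs(y-yc)<.022)&(z>.07)&(z<.11)
    q=P[m]; c=np.polyfit(q[:,1]-yc,q[:,0],1); m2=(abs(x-.664)<.008)&(abs(y-yc)<.034)&(z>.07)&(z<.11)
    t=(abs(x-.65)<.012)&(abs(y-yc)<.02)&(z>.12)&(z<.165)
    print(n,c.round(4),P[m2][:,1].min().round(4),P[m2][:,1].max().round(4),'top',np.median(z[t]))
E
```

```text
clock: 13.3
position: [0.649, 0.1566, 0.0944]
ee_rot: [0.0, 0.717, 0.697, 0.0]
contact_force: [0.1, -0.7, -0.3]
width: 0.0727
t 13.3 pos [0.649  0.1566 0.0944] yaw -1.6 toolz [ 1.e-04 -0.e+00 -1.e+00] F [ 0.12 -0.72 -0.31] w 0.0727 q [ 0.133  0.506  1.49  -0.     1.146  0.161]
clock: 14.0
position: [0.6506, 0.1568, 0.2182]
ee_rot: [0.002, 0.717, 0.697, 0.003]
contact_force: [-0.4, -0.0, -0.5]
width: 0.0726
clock: 14.7
position: [0.5717, 0.1565, 0.214]
ee_rot: [0.0, 0.717, 0.697, 0.0]
contact_force: [0.6, -1.0, 0.3]
width: -0.0
t 14.7 pos [0.5717 0.1565 0.214 ] yaw -1.61 toolz [ 5.e-04 -1.e-04 -1.e+00] F [ 0.59 -1.03  0.26] w -0.0 q [ 0.15   0.312  1.496 -0.     1.333  0.178]
new [0.0207 0.6653] 0.128 0.1817 top 0.14288857713001318
B [0.0265 0.6627] 0.051 0.1036 top 0.14202458865938872
A [0.0251 0.6604] -0.0255 0.0279 top 0.14090798252875264
```

View pics/c13.png

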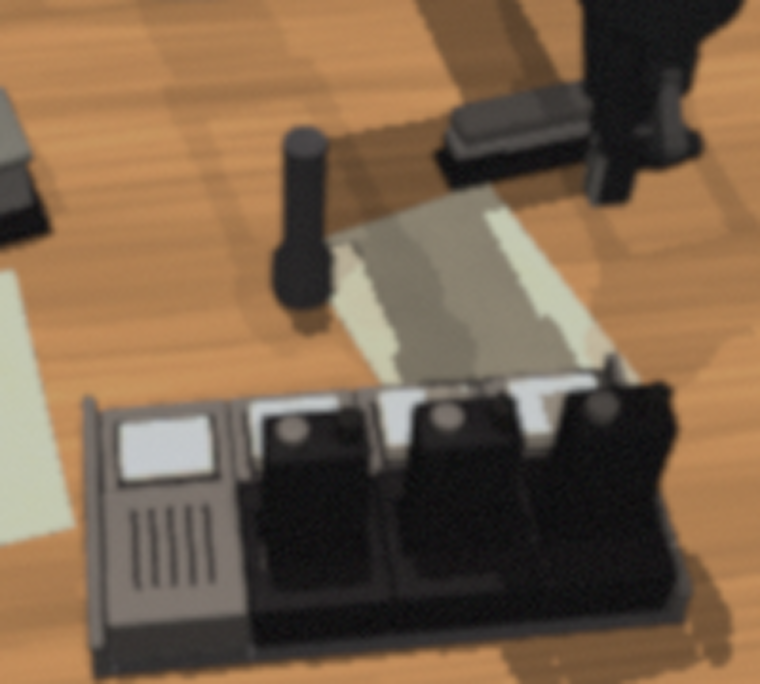

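```bash
python3 -m creep '{"slide":[[-0.02,0,-0.05],[-0.055,0,-0.2],[-0.055,0,-0.4],[-0.055,0,-0.6],[-0.055,0,-0.8],[-0.055,0,-0.95],[-0.055,0,-1],[-0.055,0,-1],[-0.055,0,-1]],"twist":[[0,0,0],[0,0,0],[0,0,0],[0,0,0],[0,0,0],[0,0,0],[0,0,0],[0,0,0],[0,0,0]],"fingers":[-1,-1,-1,-1,-1,-1,-1,-1,-1]}'
python3 -m creep '{"slide":[[0,0,-0.04],[0,0,-0.08],[0,0,-0.1],[0,0,-0.1]],"twist":[[0,0,0],[0,0,0],[0,0,0],[0,0,0]],"fingers":[-1,-1,-1,-1]}'
python3 st.py
```

```text
clock: 15.65
position: [0.5636, 0.1567, 0.0651]
ee_rot: [0.001, 0.717, 0.697, 0.001]
contact_force: [0.2, 0.1, 0.4]
width: 0.0002
clock: 16.05
position: [0.5623, 0.1565, 0.049]
ee_rot: [-0.0, 0.717, 0.697, -0.0]
contact_force: [0.1, -0.0, -0.3]
width: -0.0
t 16.05 pos [0.5623 0.1565 0.049 ] yaw -1.61 toolz [-8.e-04 -1.e-04 -1.e+00] F [ 0.05 -0.01 -0.31] w -0.0 q [ 0.152  0.444  1.741 -0.     0.958  0.18 ]
```

```bash
python3 -m creep '{"slide":[[0,0,-0.02],[0,0,-0.04],[0,0,-0.06],[0,0,-0.075],[0,0,-0.09],[0,0,-0.09]],"twist":[[0,0,0],[0,0,0],[0,0,0],[0,0,0],[0,0,0],[0,0,0]],"fingers":[-1,-1,-1,-1,-1,-1]}'
python3 st.py
python3 -m creep '{"slide":[[0,0,-0.01],[0,0,-0.02],[0,0,-0.025],[0,0,-0.025]],"twist":[[0,0,0],[0,0,0],[0,0,0],[0,0,0]],"fingers":[-1,-1,-1,-1]}'
python3 st.py
```

```text
clock: 16.65
position: [0.5625, 0.1565, 0.0355]
ee_rot: [-0.0, 0.717, 0.697, -0.0]
contact_force: [0.8, -0.2, -0.3]
width: 0.0001
t 16.65 pos [0.5625 0.1565 0.0355] yaw -1.6 toolz [-5.e-04 -1.e-04 -1.e+00] F [ 0.76 -0.21 -0.32] w 0.0001 q [ 0.152  0.46   1.755 -0.     0.927  0.18 ]
clock: 17.05
position: [0.5627, 0.1566, 0.0321]
ee_rot: [0.0, 0.717, 0.697, 0.0]
contact_force: [0.2, 0.6, 0.6]
width: -0.0001
t 17.05 pos [0.5627 0.1566 0.0321] yaw -1.61 toolz [ 1.e-04 -0.e+00 -1.e+00] F [0.23 0.59 0.55] w -0.0001 q [ 0.152  0.464  1.759 -0.     0.919  0.18 ]
```

```bash
python3 -m creep '{"slide":[[0,0,-0.004],[0,0,-0.007],[0,0,-0.007]],"twist":[[0,0,0],[0,0,0],[0,0,0]],"fingers":[-1,-1,-1]}'
python3 st.py
```

```text
clock: 17.35
position: [0.5628, 0.1566, 0.032]
ee_rot: [0.0, 0.717, 0.697, 0.0]
contact_force: [-2.3, -0.6, 6.6]
width: 0.0
t 17.35 pos [0.5628 0.1566 0.032 ] yaw -1.6 toolz [ 6.e-04  0.e+00 -1.e+00] F [-2.31 -0.62  6.63] w 0.0 q [ 0.152  0.464  1.759 -0.     0.918  0.18 ]
```

Run:
```python
from h import *
d=grab('scene','scene8'); crop('scene8',210,120,410,300,3.8,'c14')
P=cloud(d)
x,y,z=P[...,0],P[...,1],P[...,2]
for n,xx,yy in(('off',.565,-.0745),('k1',.552,.002),('k2',.552,.08),('k3',.575,.157)):
    m=(abs(x-xx)<.012)&(abs(y-yy)<.02); print(n,m.sum(),np.median(z[m]).round(4))
```

```text
off 166 0.0402
k1 61 0.0402
k2 230 0.4114
k3 711 0.4257
```

View pics/c14.png

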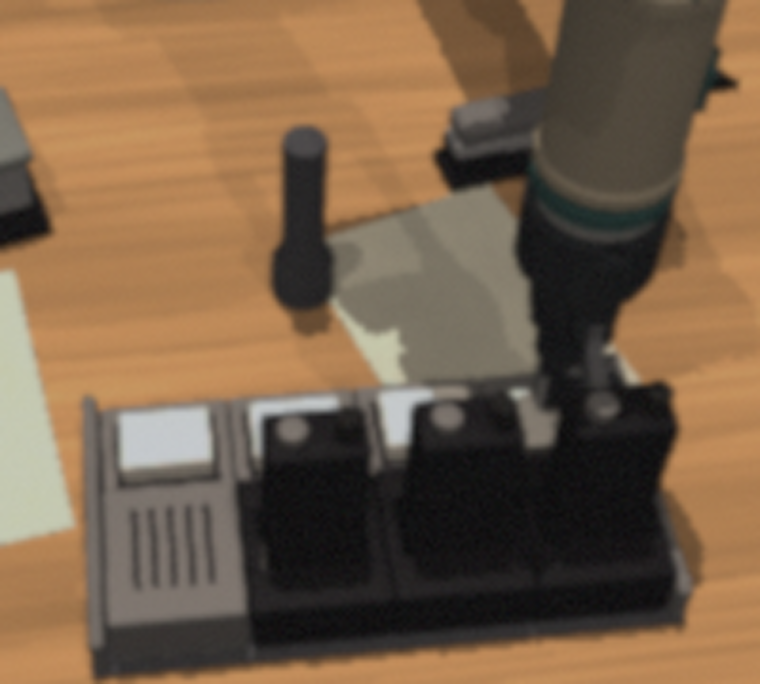

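The off key has popped up (its top rose from about 30 to 40 mm in the scene camera). I retreat straight up, then clear of the rack.

```bash
python3 -m creep '{"slide":[[0,0,0.05],[0,0,0.2],[0,0,0.4],[0,0,0.7],[0,0,1],[0,0,1],[0,0,1]],"twist":[[0,0,0],[0,0,0],[0,0,0],[0,0,0],[0,0,0],[0,0,0],[0,0,0]],"fingers":[-1,-1,-1,-1,-1,-1,-1]}'
python3 -m creep '{"slide":[[-0.1,0.1,0.1],[-0.3,0.3,0.3],[-0.6,0.6,0.5],[-0.9,0.9,0.5],[-0.95,1,0.5],[-0.95,1,0.5],[-0.95,1,0.5],[-0.95,1,0.5]],"twist":[[0,0,0],[0,0,0],[0,0,0],[0,0,0],[0,0,0],[0,0,0],[0,0,0],[0,0,0]],"fingers":[-1,-1,-1,-1,-1,-1,-1,-1]}'
python3 st.py
python3 - <<'E'
from h import *
grab('scene','scene9'); d=grab('top','top9'); crop('scene9',210,120,410,300,3.8,'c15')
for t in('scene9','top9'):
    P=cloud(load(t)); x,y,z=P[...,0],P[...,1],P[...,2]
    for n,xx,yy in(('off',.565,-.0745),('k1',.56,.003),('k2',.56,.08),('k3',.565,.157)):
        m=(abs(x-xx)<.012)&(abs(y-yy)<.02)&(z<.1); print(t,n,m.sum(),np.median(z[m]).round(4) if m.sum() else None)
E
```

```text
clock: 18.1
position: [0.5634, 0.1567, 0.1826]
ee_rot: [0.001, 0.717, 0.697, 0.001]
contact_force: [-0.8, -0.8, -0.7]
width: 0.0001
clock: 18.9
position: [0.4204, 0.3057, 0.2547]
ee_rot: [0.0, 0.717, 0.697, -0.001]
contact_force: [-0.2, -0.2, -0.1]
width: 0.0002
t 18.9 pos [0.4204 0.3057 0.2547] yaw -1.63 toolz [-0.0016 -0.002  -1.    ] F [-0.17 -0.23 -0.07] w 0.0002 q [ 4.950e-01  1.810e-01  1.575e+00 -1.000e-03  1.388e+00  5.240e-01]
scene9 off 161 0.0404
scene9 k1 58 0.0401
scene9 k2 84 0.0402
scene9 k3 98 0.0302
top9 off 159 0.0423
top9 k1 170 0.0423
top9 k2 176 0.0417
top9 k3 164 0.0323
```

View pics/c15.png

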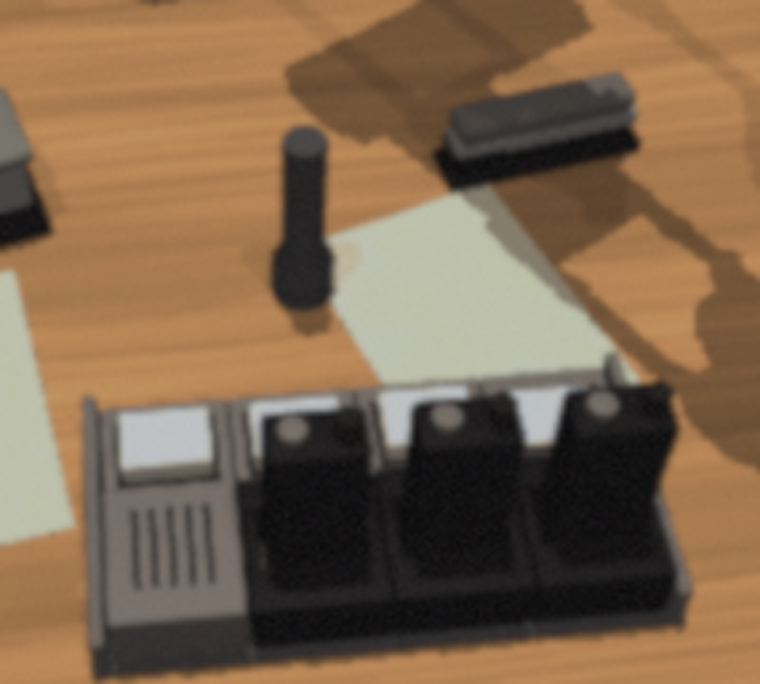

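View pics/top9.png

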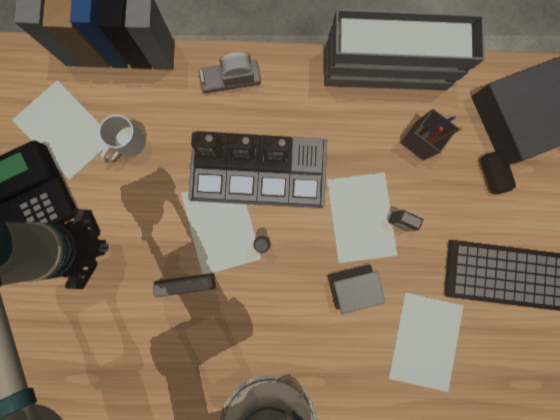

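Run:
```python
from h import *
P=cloud(load('top9')); x,y,z=P[...,0],P[...,1],P[...,2]
for n,yc in(('new',.155),('B',.078),('A',.001)):
    t=(abs(x-.647)<.012)&(abs(y-yc)<.015)&(z>.12)&(z<.148); print(n,np.median(z[t]).round(4))
order.sign_off()
```

```text
new 0.1433
B 0.1434
A 0.1433
the job is handed in; nothing more can be done
```

The radio now stands upright in the empty bay (slot_3, the far end from the power block), with its screen towards the keys like the parked radios. I set it down until the wrist force showed it resting on the bay floor, then let go. I then pressed the key in front of that bay until it latched down, pulled the arm clear and handed the job in at about 19 s.

**Last checks:**
- **Seating:** the radio's top is at 143.3 mm, level with the two parked radios (143.3 and 143.4 mm).
- **Keys:** key_3 is down at about 32 mm. The off key, key_1 and key_2 are all up at about 42 mm.
- **Surroundings:** the parked radios and the bystanders look unmoved in the final pictures, and the gripper was touching nothing.

The scene camera read heights about 2 mm lower than the top camera throughout, which is within the stated calibration. Nothing else failed or disagreed.

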